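# Set the work rest at the disc-wheel glass lathe

### The job

Two small glass-cutting lathes stand on the bench. On the one with the big flat disc wheel, push the wooden work rest along its bed towards the wheel until it snaps past the spring catch and sits fully home against its stop, then let go. Leave the rest of the other lathe (small cone wheel) where it is, and leave the glass tumbler standing in its place.

Things in the scene. Friction and masses are not known exactly. Their poses are not given: they have to be found in the camera images.
- rest (a joint): travel (m) of the disc-wheel lathe's rest towards its wheel: 0 fully back, 0.080 home at the stop; starts at 0 to 0.020. Friction about 2 N; from 0.067 a spring plunger on the bed's +x side resists (up to about 12 N in all); past 0.074 the spring snaps the rest to the stop and holds it. The rest stays where it is left. With the rest home, the wheel is 74 mm ahead of its back face.
- rest_back (a point): rest of the disc-wheel lathe: centre of its flat back face, turned away from the wheel, 62 mm above the bench. It slides level along this point's +y, to the wheel; x across the bed, z up. Wooden block 60 wide, 70 long (y), on a steel saddle 84 wide, back faces flush; face from 35 to 88 mm above the bench. Bed rails, 35 mm high, run 24 mm or more behind it; nothing stands behind.
- other_rest_back (a point): the same point and axes on the identical rest of the other lathe, whose wheel is a small cone, 44 mm across; leave it where it is. The disc wheel is 120 mm across, upright, its axis along y, 115 mm above the bench. Either lathe may stand left or right; their headstocks, beyond the wheels, are 151 mm high (161 with oilers) and 125 mm long with the pulley.
- tumbler_mid (a point): plain clear glass tumbler, 72 mm across the rim and 95 mm high, standing open end up on the bench near the disc-wheel lathe, on the +x side of its bed (145 to 165 mm from the bed's centre line); the point is its centre, half-way up. To be left standing in its place.
Mind the look-alikes: they are no part of the job. Leave any blue or pink look-alike of the part that bears tumbler_mid alone.

How it is judged:
At the end, for the whole second after the job is handed in: The disc-wheel lathe's rest is past the spring catch and at rest at its stop (joint above 0.076 m), the other rest is within 10 mm of where it began, and the tumbler stands upright (within 0.2 rad) within 30 mm of where it began (value of joint rest above 0.076 m and velocity of joint rest between -0.01 and 0.01 m/s and distance of other_rest_back from where it was at the start of the episode below 0.01 m and distance of tumbler_mid from where it was at the start of the episode below 0.03 m and angle between tumbler_mid's own z axis and vertical below 0.2 rad); the robot touches nothing.
It fails at once if the other lathe's rest is pushed more than 10 mm (distance of other_rest_back from where it was at the start of the episode above 0.01 m).
It fails at once if the tumbler is knocked over or shifted more than 30 mm (angle between tumbler_mid's own z axis and vertical above 0.5 rad or distance of tumbler_mid from where it was at the start of the episode above 0.03 m).
It also fails if it takes over 32 s, if anything falls off the work surface, if the arm or the gripper's body presses on something with over 40 N, if the wrist force passes 120 N, or if a joint passes its speed limit or range.

### The arm

A 6-joint arm with a two-finger parallel gripper is mounted at the origin on the work surface. World frame = base frame: x ahead of the robot, y to its left, z up, the work surface at z = 0. Lengths are in m, angles in rad, forces in N, time in s.
With the tool pointing down it reaches from about 0.325 to 0.875 m from the base axis. Payload 4.4 kg.
Tool frame: the origin (TCP) lies midway between the tips of the shut fingers; the grasp point (between the pads) lies 19 mm behind it; z points along the fingers, y is the line along which they close (so a half turn about z gives the same grasp; the last joint's range is limited). The gripper opens to 85 mm and grips with 20 to 120 N. Pads are 22 mm wide; open, the fingers measure 114 mm over their backs; the gripper's body (76 mm by 85 mm) begins 54 mm behind the grasp point. The pads swing forward as they close: fully open they stand 13 mm farther back than shut.
Start: joints at [-1.365, 0.207, 1.542, -0, 1.393, -0.15], TCP at [0.201, -0.539, 0.231] pointing down, gripper open.
Joint ranges: [-2.73, 2.73], [-0.86, 2.22], [0.23, 2.46], [-1.11, 4.25], [0.08, 2.63], [-2.82, 2.82]. Speed limits (rad/s): [2.79, 2.79, 3.14, 3.14, 3.14, 3.14].

### API

Orientations are given as a unit quaternion [x, y, z, w].
In Python, from bench import * gives the robot as it stands.
- The arm moves only by the tool servo_tool, never from a script. Its argument "plan" is a list of rows, each an object with "slide": the shift along the tool's x, y, z in units of 30 mm (1.0 is 30 mm), a list of three; "yaw": the turn about the tool's z in degrees. In form: [{"slide": [tx, ty, tz], "yaw": yaw}, ...]. A call has 1 to 8 rows; each row is the pose to reach, as a shift and turn from the pose commanded when the call began, along the tool's axes at that moment; what a row does not reach only later rows make up. A row lasts 1/10 s, in which the tool goes at most 50 mm and 8.59 degrees, less where a joint would pass 70% of its speed; a pose out of reach is approached as far as the arm can. A call with a gripper value outside its range is refused whole. "jaw" is the finger opening in mm, from 0 to 85.4, set as the call begins (left out, the last holds). The fingers move at their own pace and stop on an object; "squeeze" is the grip in N (left out, the last holds). Time passes only in rows, so rows that repeat a pose let the fingers close. It gives the time, the measured TCP pose, the force, the opening and the grip force at its end, in the units of the state.
- get_obs(): the state, without advancing time (a new reading comes with each control period).
- capture(name): name is "scene" or "side" or "wrist"; returns (picture, depth): 384x512x3 uint8, blue, green, red; 384x512 float32, m along the optical axis (not along the pixel's ray), 0 where there is no reading.
- camera_info(name): a dict with "camera_matrix" (3x3 intrinsics, pixels), "T" (4x4, takes a point from camera to world coordinates). Camera axes: x right, y up, looking along -z (the intrinsics and any distortion apply to the point x, -y, -z); pixel columns grow to the right and rows downward; lengths in m; the calibration is good to about 2 mm. The wrist camera is an equidistant fisheye: a pixel r from the principal point sees the ray r / f radians off the axis. A picture is of the moment at which its call begins: read the wrist's pose just before it. camera_info takes no time and is no camera call; for the wrist camera it gives the pose at the moment of the call.
- job_done(): hands the job in; it is judged then, once.
The state is a dict: "time_s": time; "joint_pos": joint angles; "qvel": joint speeds; "effort": joint torques, N m; "tool_pos": TCP position; "ee_rot": TCP orientation; "ft_force": force on the tool from outside, world axes, zero at the start; "torque": the same for the moment, N m; "width": opening from 0.0 (shut) to 1.0 (fully open); "grip_force": force on a finger pad.
Only numpy, scipy, OpenCV 4.12 (cv2) and the standard library are available. Lean on these libraries where they do the work, as an engineer would, in place of code of your own. Each camera call takes 0.05 s, during which the arm holds its last target. There are 200 camera calls.

## Working session

There is one attempt and no reset: what is moved stays moved. The work goes in short steps, Python scripts to look and compute and a tool call to move; the robot and the scene stay as the last step left them, time stands still between calls to the robot, and variables do not carry over. Pictures are saved under pics/ and viewed, at most 10 in all, crops included, and the job is handed in when it is done.

Besides the shell and the picture viewer there is one more tool, called after "Emit:" by a JSON object that holds its "method" and its "body". servo_tool: Moves the arm, as the interface text tells. Its arguments: {"type":"object","properties":{"plan":{"type":"array","items":{"type":"object","properties":{"slide":{"type":"array","items":{"type":"number"}},"yaw":{"type":"number"}}}},"jaw":{"type":"number"},"squeeze":{"type":"number"}},"required":["plan"]}

```bash
mkdir -p pics; ls; cat > h.py <<'E'
from bench import *
import numpy as np, cv2
def world(name,d,info=None):
    i=info or camera_info(name);K=np.array(i["camera_matrix"]);T=np.array(i["T"])
    v,u=np.mgrid[:d.shape[0],:d.shape[1]]
    P=np.stack([(u-K[0,2])/K[0,0]*d,-(v-K[1,2])/K[1,1]*d,-d,np.ones_like(d)],-1)
    return (P@T.T)[...,:3]
E
python3 - <<'E'
from h import *
for n in("scene","side"):
    p,d=capture(n);cv2.imwrite(f"pics/{n}0.png",p);np.save(f"{n}0.npy",d);i=camera_info(n);print({k:np.round(v,3).tolist() if not isinstance(v,str) else v for k,v in i.items()})
print(get_obs())
E
```

```text
pics
{'camera_matrix': [[497.214, 0.0, 266.032], [0.0, 497.214, 180.845], [0.0, 0.0, 1.0]], 'T': [[0.689, -0.461, 0.559, 1.361], [0.725, 0.458, -0.515, -0.766], [-0.019, 0.76, 0.65, 0.922], [0.0, 0.0, 0.0, 1.0]]}
{'camera_matrix': [[381.257, 0.0, 256.526], [0.0, 381.257, 195.41], [0.0, 0.0, 1.0]], 'T': [[0.908, 0.262, -0.327, 0.39], [-0.418, 0.604, -0.678, -0.584], [0.02, 0.753, 0.658, 0.559], [0.0, 0.0, 0.0, 1.0]]}
{'time_s': 0.1, 'joint_pos': array([-1.36447616e+00,  2.07379423e-01,  1.54284582e+00,  1.05845437e-05,
        1.39353015e+00, -1.50544139e-01]), 'qvel': array([-1.35508192e-03, -2.08369512e-03, -1.69747605e-05, -7.71775129e-04,
        4.51811518e-04,  1.36029218e-03]), 'effort': array([-1.35817254e-05, -3.84093761e+01, -2.92550504e+01, -1.19801462e-04,
        4.86150777e-03, -9.68184935e-06]), 'tool_pos': array([ 0.20069116, -0.53808334,  0.23020008]), 'ee_rot': array([ 9.84122766e-01,  1.77485807e-01, -2.49471260e-05, -1.08109752e-03]), 'ft_force': array([-0.19284999,  0.62729965,  0.02903299]), 'torque': array([-0.05930538, -0.0172439 , -0.0006627 ]), 'grip_force': 0.0, 'width': 0.9986973507379993}
```

View pics/scene0.png

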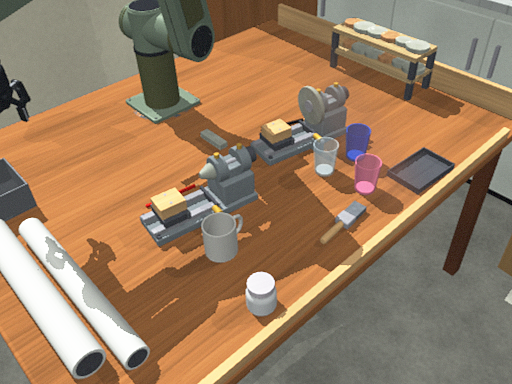

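View pics/side0.png

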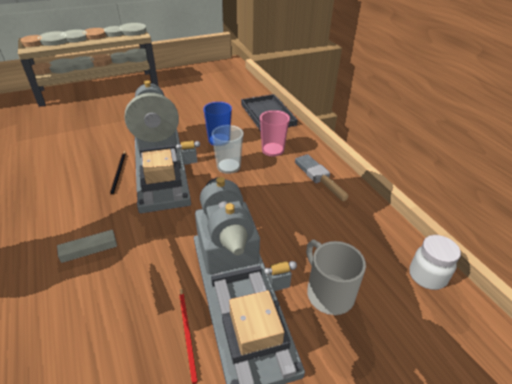

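Candidates for the rest: the disc-wheel lathe's block at scene (276,132) / side (158,165), and the cone-wheel lathe's block at scene (168,205) / side (256,320). I choose the first, since it has the big disc at scene (312,105). Candidates for the tumbler: clear at scene (325,155), blue at (357,140), pink at (367,172). The clear one is the real one.

```bash
python3 - <<'E'
from h import *
for n,(u0,u1,v0,v1) in dict(scene=(245,300,108,160),side=(130,185,140,195)).items():
    p=cv2.imread(f"pics/{n}0.png");d=np.load(f"{n}0.npy");W=world(n,d)
    w=W[v0:v1,u0:u1].reshape(-1,3);h=cv2.cvtColor(p,cv2.COLOR_BGR2HSV)[v0:v1,u0:u1].reshape(-1,3)
    print(n,np.histogram(w[:,2],bins=np.arange(0,.18,.01))[0])
    m=(abs(w[:,2]-.088)<.006)&(h[:,1]>60)
    q=w[m];print(len(q),np.median(q,0))
    r=cv2.minAreaRect((q[:,:2]*1000).astype(np.float32));print(r,cv2.boxPoints(r))
    if n=="scene":c=cv2.resize(p[70:200,220:400],None,fx=4,fy=4,interpolation=3);
    else:c=cv2.resize(p[70:220,100:260],None,fx=4,fy=4,interpolation=3)
    cv2.imwrite(f"pics/{n}c.png",c[:600])
    # disc
    if n=="side":
        w=W[88:142,125:180].reshape(-1,3);q=w[(w[:,2]>.12)&(w[:,2]<.18)];print("disc",np.median(q,0))
        f=q[abs(q[:,2]-.15)<.02][:,:2];print(np.percentile(f,[5,50,95],axis=0))
    else:
        w=W[135:178,312:340].reshape(-1,3);q=w[(w[:,2]>.02)&(w[:,2]<.1)];print("tumbler",np.median(q,0),len(q))
E
```

```text
scene [585 166 331 213 103 146  87  78 293  30   2  17  34  74  21   0   0]
298 [0.48573784 0.08531082 0.08723184]
((483.0232849121094, 89.41436767578125), (72.5009765625, 70.89979553222656), 79.8243179321289) [[441.7267   59.9969 ]
 [511.51132  47.47125]
 [524.3198  118.83183]
 [454.53525 131.35748]]
tumbler [0.65504035 0.1124712  0.06830634] 799
side [ 48 137 443 480 344 386 127 113 637   0   0   0   0   0   0   0   0]
597 [0.48040332 0.08218792 0.0867794 ]
((481.2015686035156, 87.0269546508789), (72.82420349121094, 59.77568817138672), 80.11396026611328) [[445.50598   56.286945]
 [504.39404   46.024113]
 [516.89716  117.76697 ]
 [458.0091   128.0298  ]]
disc [0.50556462 0.20919443 0.14297157]
[[0.45994588 0.19964943]
 [0.50665518 0.20952887]
 [0.54806032 0.29677477]]
```

View pics/sidec.png

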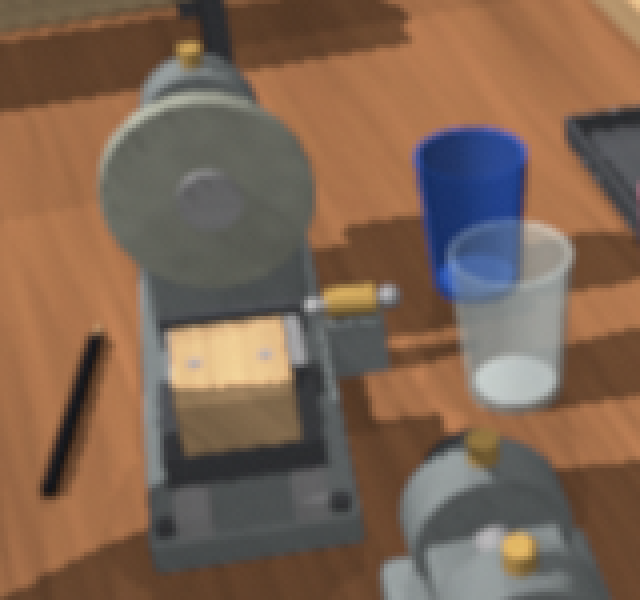

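The crop shows the wooden block under the big disc (centre at side (152,118)), the plunger to its right at (188,146), and the clear tumbler at (228,150). This confirms the choice.

```bash
python3 - <<'E'
from h import *
b=np.array([.475,.0512]);Y=np.array([.172,.985]);X=np.array([.985,-.172])
for n in("scene","side"):
    W=world(n,np.load(f"{n}0.npy")).reshape(-1,3)
    s=(W[:,:2]-b)@X;t=(W[:,:2]-b)@Y
    for a in np.arange(-.16,.2,.02):
        m=(t>=a)&(t<a+.02)
        print(n,round(a,2),[round(float(W[m&(s>=c)&(s<c+.03)][:,2].max(initial=-1)),3) for c in np.arange(-.09,.09,.03)])
    m=(W[:,2]>.045)&(W[:,2]<.08)&(abs(s)<.06)&(t>-.03)&(t<.01);print("backface t",np.percentile(t[m],[10,50,90]),"s",np.percentile(s[m],[2,50,98]))
R=np.array(get_obs()["tool_pos"]);a=np.radians(20.44)
D=np.r_[b-.05*Y,.23]-R;print(D, [D[0]*np.cos(a)+D[1]*np.sin(a),D[0]*np.sin(a)-D[1]*np.cos(a)])
E
```

```text
scene -0.16 [0.0, -1.0, -1.0, -1.0, -1.0, 0.146]
scene -0.14 [-1.0, -1.0, -1.0, -1.0, -1.0, -1.0]
scene -0.12 [0.005, -1.0, -1.0, -1.0, -1.0, 0.131]
scene -0.1 [0.004, -1.0, -1.0, -1.0, -1.0, 0.003]
scene -0.08 [0.003, -1.0, -1.0, 0.003, 0.006, 0.004]
scene -0.06 [-1.0, -1.0, -1.0, 0.003, 0.005, 0.003]
scene -0.04 [0.005, 0.037, 0.036, 0.037, 0.035, 0.004]
scene -0.02 [0.003, 0.036, 0.038, 0.036, 0.039, 0.004]
scene -0.0 [0.003, 0.056, 0.091, 0.09, 0.089, 0.013]
scene 0.02 [0.003, 0.085, 0.093, 0.091, 0.091, 0.012]
scene 0.04 [-1.0, -1.0, 0.089, 0.092, 0.088, 0.004]
scene 0.06 [-1.0, 0.083, 0.092, 0.091, 0.09, 0.021]
scene 0.08 [-1.0, -1.0, -1.0, 0.035, 0.04, 0.01]
scene 0.1 [-1.0, 0.034, 0.036, 0.038, 0.038, 0.005]
scene 0.12 [-1.0, 0.037, 0.037, 0.038, 0.052, 0.058]
scene 0.14 [0.01, 0.16, 0.173, 0.172, 0.167, 0.134]
scene 0.16 [0.009, 0.162, 0.177, 0.176, 0.169, 0.132]
scene 0.18 [0.01, 0.021, 0.16, 0.162, 0.139, 0.023]
backface t [0.00275407 0.00460052 0.00720097] s [-0.03568946  0.00830716  0.04240272]
side -0.16 [0.002, 0.001, 0.002, 0.001, 0.092, 0.15]
side -0.14 [0.002, 0.001
[... 372 characters left out ...]
3, 0.089, 0.089, 0.055, 0.001]
side 0.02 [0.001, 0.056, 0.089, 0.089, 0.056, 0.001]
side 0.04 [0.001, 0.056, 0.089, 0.088, 0.083, 0.001]
side 0.06 [0.001, 0.055, 0.088, 0.089, 0.057, 0.001]
side 0.08 [0.001, 0.022, -1.0, -1.0, 0.022, 0.001]
side 0.1 [0.001, 0.035, -1.0, -1.0, 0.035, 0.001]
side 0.12 [0.001, 0.034, -1.0, -1.0, 0.055, 0.055]
side 0.14 [0.008, 0.163, 0.173, 0.174, 0.164, 0.055]
side 0.16 [0.008, 0.164, 0.174, 0.175, 0.166, 0.116]
side 0.18 [0.008, 0.059, 0.041, -1.0, 0.058, -1.0]
backface t [0.00169734 0.00339945 0.00503672] s [-0.03807076 -0.00012893  0.03790212]
[ 2.65708842e-01  5.40033343e-01 -2.00081980e-04] [np.float64(0.43757324205873105), np.float64(-0.413239468240659)]
```

Emit:
{"method": "servo_tool", "body": {"plan": [{"slide": [14.75,-14.06,0],"yaw": -59.7},{"slide": [14.75,-14.06,0],"yaw": -59.7},{"slide": [14.75,-14.06,0],"yaw": -59.7},{"slide": [14.75,-14.06,0],"yaw": -59.7},{"slide": [14.75,-14.06,0],"yaw": -59.7},{"slide": [14.75,-14.06,0],"yaw": -59.7},{"slide": [14.75,-14.06,0],"yaw": -59.7},{"slide": [14.75,-14.06,0],"yaw": -59.7}], "jaw": 0, "squeeze": 40}}

```text
time_s: 0.9
tool_pos: [0.3759, -0.177, 0.2311]
ee_rot: [0.765, 0.644, 0.0, 0.0]
ft_force: [0.8, -0.2, 1.6]
width: -0.002
grip_force: 0.0
```

```bash
cat > go.py <<'E'
from h import *
import sys
from scipy.spatial.transform import Rotation as Ro
b=np.array([.475,.0512]);Y=np.array([.172,.985])
o=get_obs();R=Ro.from_quat(o["ee_rot"]).as_matrix();p=np.array(o["tool_pos"])
t,z=map(float,sys.argv[1:3])
D=np.r_[b+t*Y,z]-p
h=np.degrees(np.arctan2(R[1,0],R[0,0]))
X=np.array([.985,-.172])
print("slide",(R.T@D/.03).round(2),"yaw",round(-(80.1-h),2),"t,s",((p[:2]-b)@Y).round(4),((p[:2]-b)@X).round(4),"z",p[2].round(4),"F",o["ft_force"].round(1),o["width"],o["time_s"])
E
python3 go.py -.04 .23
```

```text
slide [6.72 1.96 0.04] yaw 0.14 t,s -0.2418 -0.0584 z 0.2311 F [ 0.8 -0.2  1.6] -0.0016125476782003088 0.9
```

Emit:
{"method": "servo_tool", "body": {"plan": [{"slide": [6.5,1.9,0],"yaw": 0},{"slide": [6.5,1.9,0],"yaw": 0},{"slide": [6.5,1.9,0],"yaw": 0},{"slide": [6.5,1.9,0],"yaw": 0},{"slide": [6.5,1.9,0],"yaw": 0},{"slide": [6.5,1.9,0],"yaw": 0},{"slide": [6.5,1.9,0],"yaw": 0}]}}

```text
time_s: 1.6
tool_pos: [0.4646, 0.0026, 0.2308]
ee_rot: [0.765, 0.644, -0.001, -0.0]
ft_force: [0.1, -0.8, 0.2]
width: -0.001
grip_force: 0.0
```

```bash
python3 go.py -.04 .065; python3 - <<'E'
from h import *
p,d=capture("side");q,_=capture("wrist")
cv2.imwrite("pics/a1.png",np.hstack([cv2.resize(x,(400,300)) for x in(p,q)]))
E
```

```text
slide [0.32 0.07 5.53] yaw 0.01 t,s -0.0496 -0.0018 z 0.2308 F [ 0.1 -0.8  0.2] -0.0007317202975018763 1.6
```

View pics/a1.png

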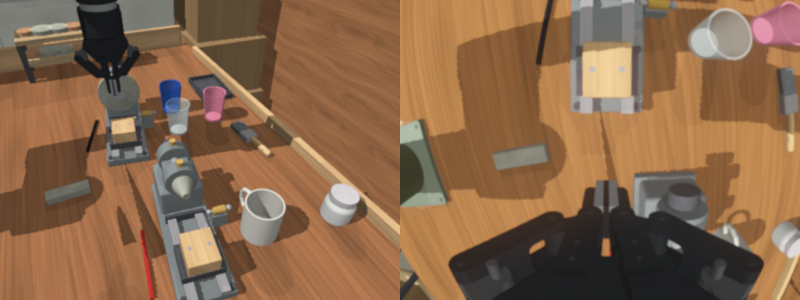

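Left (side view): the gripper is above and behind the disc lathe's rest. Right (wrist view): the shut fingertips at (606,190) line up with the block at (608,70), and the other headstock at (680,205) is behind and to the right. Descend slightly forward to clear it.

Emit:
{"method": "servo_tool", "body": {"plan": [{"slide": [0.6,0.05,0.5],"yaw": 0},{"slide": [0.6,0.05,1.5],"yaw": 0},{"slide": [0.6,0.05,2.5],"yaw": 0},{"slide": [0.6,0.05,3.5],"yaw": 0},{"slide": [0.6,0.05,4.5],"yaw": 0},{"slide": [0.6,0.05,5.5],"yaw": 0},{"slide": [0.6,0.05,5.5],"yaw": 0},{"slide": [0.6,0.05,5.5],"yaw": 0}]}}

```text
time_s: 2.5
tool_pos: [0.4695, 0.0197, 0.0664]
ee_rot: [0.766, 0.643, -0.0, -0.0]
ft_force: [0.6, 0.1, 0.8]
width: -0.002
grip_force: 0.0
```

```bash
python3 go.py .07 .065
```

```text
slide [ 3.4  -0.    0.05] yaw -0.08 t,s -0.032 0.0 z 0.0664 F [0.6 0.1 0.8] -0.001552011444768826 2.5
```

Emit:
{"method": "servo_tool", "body": {"plan": [{"slide": [0.3,0,0]},{"slide": [0.6,0,0]},{"slide": [0.9,0,0]},{"slide": [1.2,0,0]},{"slide": [1.5,0,0]},{"slide": [1.8,0,0]},{"slide": [2.1,0,0]},{"slide": [2.4,0,0]}]}}

```text
$.plan[0]: bad value
```

```bash
python3 go.py .07 .065; python3 - <<'E'
from h import *
p,d=capture("side");q,_=capture("wrist")
cv2.imwrite("pics/a2.png",np.hstack([cv2.resize(p[60:240,80:320],(400,300)),cv2.resize(q,(400,300))]))
E
```

```text
slide [ 3.4  -0.    0.05] yaw -0.08 t,s -0.032 0.0 z 0.0664 F [0.6 0.1 0.8] -0.001552011444768826 2.5
```

View pics/a2.png

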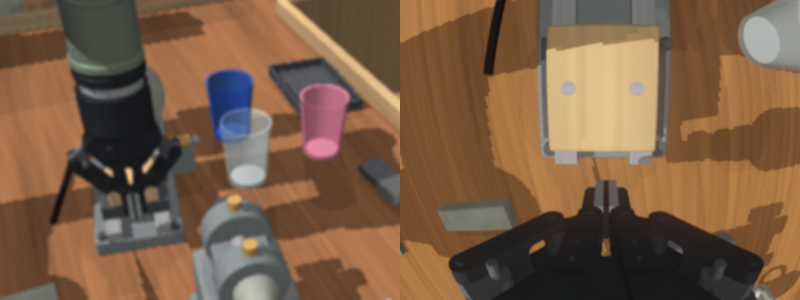

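The move was refused because "yaw" was missing. The views show the fingertips at (606,185) centred behind the block's back edge, (605,152), and clear of it. Push now.

Emit:
{"method": "servo_tool", "body": {"plan": [{"slide": [0.3,0,0],"yaw": 0},{"slide": [0.6,0,0],"yaw": 0},{"slide": [0.9,0,0],"yaw": 0},{"slide": [1.2,0,0],"yaw": 0},{"slide": [1.5,0,0],"yaw": 0},{"slide": [1.8,0,0],"yaw": 0},{"slide": [2.1,0,0],"yaw": 0},{"slide": [2.4,0,0],"yaw": 0}]}}

```text
time_s: 3.4
tool_pos: [0.4823, 0.0925, 0.0662]
ee_rot: [0.765, 0.644, -0.0, 0.0]
ft_force: [0.7, -3.0, 1.8]
width: 0.0
grip_force: 1.3
```

```bash
python3 go.py .07 .065
```

```text
slide [ 0.94 -0.    0.04] yaw 0.05 t,s 0.0419 0.0001 z 0.0662 F [ 0.7 -3.   1.8] 0.0002990211163893852 3.4
```

Emit:
{"method": "servo_tool", "body": {"plan": [{"slide": [0.1,0,0],"yaw": 0},{"slide": [0.2,0,0],"yaw": 0},{"slide": [0.3,0,0],"yaw": 0},{"slide": [0.4,0,0],"yaw": 0},{"slide": [0.5,0,0],"yaw": 0}]}}

```text
time_s: 3.9
tool_pos: [0.4845, 0.1065, 0.0661]
ee_rot: [0.765, 0.644, -0.0, -0.0]
ft_force: [0.1, -2.6, 0.7]
width: -0.003
grip_force: 1.1
```

Emit:
{"method": "servo_tool", "body": {"plan": [{"slide": [0.1,0,0],"yaw": 0},{"slide": [0.15,0,0],"yaw": 0}]}}

```text
time_s: 4.1
tool_pos: [0.485, 0.1092, 0.0662]
ee_rot: [0.765, 0.644, -0.002, 0.001]
ft_force: [-2.2, -11.5, 3.1]
width: 0.0
grip_force: 5.8
```

```bash
python3 go.py .07 .065
```

```text
slide [0.37 0.01 0.04] yaw 0.11 t,s 0.0588 -0.0001 z 0.0662 F [ -2.2 -11.5   3.1] 0.00033472828189229684 4.1
```

At the catch (11.5 N). Continue in small steps.

Emit:
{"method": "servo_tool", "body": {"plan": [{"slide": [0.07,0,0],"yaw": 0},{"slide": [0.13,0,0],"yaw": 0}]}}

```text
time_s: 4.3
tool_pos: [0.4858, 0.1138, 0.0661]
ee_rot: [0.765, 0.644, -0.001, 0.0]
ft_force: [-0.1, -6.2, 0.6]
width: 0.0
grip_force: 2.6
```

Emit:
{"method": "servo_tool", "body": {"plan": [{"slide": [0.05,0,0],"yaw": 0},{"slide": [0.1,0,0],"yaw": 0}]}}

```text
time_s: 4.5
tool_pos: [0.4864, 0.1184, 0.0661]
ee_rot: [0.765, 0.644, 0.0, -0.001]
ft_force: [0.5, -0.8, -0.4]
width: -0.001
grip_force: 0.0
```

```bash
python3 go.py .07 .065
```

```text
slide [0.06 0.01 0.04] yaw 0.01 t,s 0.0681 -0.0003 z 0.0661 F [ 0.5 -0.8 -0.4] -0.0010210995820157198 4.5
```

The force has dropped to zero, so it has snapped through. Back off, rise, and check.

Emit:
{"method": "servo_tool", "body": {"plan": [{"slide": [-0.5,0,0],"yaw": 0},{"slide": [-1,0,0],"yaw": 0},{"slide": [-1.5,0,0],"yaw": 0},{"slide": [-1.7,0,-1.5],"yaw": 0},{"slide": [-1.7,0,-3],"yaw": 0},{"slide": [-1.7,0,-4.5],"yaw": 0},{"slide": [-4,0,-5.5],"yaw": 0},{"slide": [-4,0,-5.5],"yaw": 0}]}}

```text
time_s: 5.3
tool_pos: [0.4671, -0.0025, 0.2346]
ee_rot: [0.765, 0.644, 0.002, 0.003]
ft_force: [1.1, -0.4, -0.4]
width: 0.001
grip_force: 0.0
```

```bash
python3 go.py .07 .065; python3 - <<'E'
from h import *
b=np.array([.475,.0512]);Y=np.array([.172,.985]);X=np.array([.985,-.172])
for n in("scene","side"):
    p,d=capture(n);W=world(n,d).reshape(-1,3);h=cv2.cvtColor(p,cv2.COLOR_BGR2HSV).reshape(-1,3)
    s=(W[:,:2]-b)@X;t=(W[:,:2]-b)@Y
    m=(abs(W[:,2]-.088)<.006)&(h[:,1]>60)&(abs(s)<.035)&(t>-.02)&(t<.17);print(n,m.sum(),np.percentile(t[m],[1,50,99]))
    if n=="side":
        m=(abs(s)<.02)&(W[:,2]>.12)&(W[:,2]<.165)&(t>.1)&(t<.2);print("disc",np.percentile(t[m],[5,20,50]))
q,_=capture("wrist")
cv2.imwrite("pics/a3.png",np.hstack([cv2.resize(p[60:240,80:320],(400,300)),cv2.resize(q,(400,300))]))
E
```

```text
slide [ 4.15 -0.08  5.65] yaw 0.08 t,s -0.0543 0.0015 z 0.2346 F [ 1.1 -0.4 -0.4] 0.0010752920538066935 5.3
scene 279 [0.07982005 0.1123402  0.15057349]
side 507 [0.07925283 0.10957237 0.15829911]
disc [0.15357987 0.15704356 0.15849593]
```

View pics/a3.png

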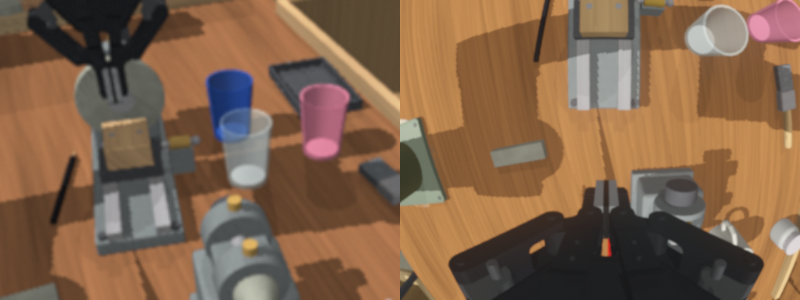

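The rest's back face is now 75 mm from the wheel face (74 mm expected at home), the tumbler at side (228,150) has not moved, and the gripper is clear. Handing in.

```bash
python3 -c "
from bench import *
print(job_done())"
```

```text
the job is handed in; nothing more can be done
None
```

I pushed the disc-wheel lathe's rest past the spring catch to its stop (the wheel measures about 75 mm ahead of its back face, against 74 mm when home), left the other rest and the tumbler untouched, and handed the job in; no verdict came back.

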